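# Take the dial padlock off the medicine box

## Task

The lid of the steel medicine box is not down on its catch and its gasket strains it up against the padlock: first press the lid down until it snaps fully home and stays, so that it does not spring up when the lock comes off. Then turn the padlock's dial clockwise, click by click, until its pointer stands in the fourth notch past the double mark at the shackle (four o'clock, with the shackle at twelve), pull the lock's case away so that the shackle slides open, slip its free end out of the staple without forcing it, and finish holding the open lock up in the gripper, dial on top, well above the box (a hand's breadth clear or more). Leave the lid shut and do not disturb the things standing around.

Things in the scene. Friction and masses are not known exactly. Their poses are not given: they have to be found in the camera images.
- medicine_box: white steel box, 260 mm wide (its y) x 180 mm deep (its x), screwed down; the shut lid's top is 90 mm above the worktop; origin at the centre of its underside, front (-x) towards the robot, hinges at the rear, a raised cross on the lid
- box_lid (a joint): lid angle, rad: 0 fully shut, grows as the front rises; a rubber gasket pushes it up against the padlock, to about 0.027 (front edge 5 mm up) at the start. About 13 N near the front edge (20 N at its middle) takes it over a snap catch, which gives way about 2 mm down; pushed on down the remaining 3 mm it is held at 0 by the catch; left half way it springs up again
- lid_front (a point): point on the lid's top face, free to press: 30 mm behind its front edge, 85 mm left (+y) of its centre line
- staple_eye (a point): centre of the staple's eye, 12.5 mm above the shut lid. The staple is a steel plate, 24 mm wide along box x, 4 mm thick along box y, standing 26 mm above the shut lid near its front, 72 mm in front of and 20 mm left (+y) of the box centre; the eye is 11 mm wide, from 6 to 20 mm above the shut lid
- padlock: round steel padlock, 0.3 kg, case 56 mm across and 23 mm thick, dial up; origin under its centre, x towards the shackle (to the box's left). Shackle: 7 mm bar, two legs at y = +14 and -14 mm, 12 mm above the underside, leaving the case at x = 24.5; bow to x = 62.5 closed. The leg at +y (front) is the free one, in the staple's eye at about x = 40; the other passes behind the staple
- dial_centre (a point): on the dial's axis, fixed to the case, 35 mm above its underside, at the dial's middle height. The dial is a fluted black plastic cylinder 33 mm across, from 24 to 45.5 mm above the underside, with a light pointer bar on top; it can be gripped at any yaw, and the lock can be pulled and lifted by it
- dial (a joint): angle of the dial relative to the case, rad: 0 with the pointer at the double mark (towards the shackle), grows clockwise seen from above. It clicks into a notch every 0.524 rad (30 degrees; 0.1 to 0.4 N m to turn on); the lock opens only at 2.094, the fourth notch, within about 0.12. Starts at a notch from -1 to +2
- shackle (a joint): how far the shackle has slid out of the case along its x, m: 0 closed, 0.020 full travel; it only slides, takes 2 to 3 N and stays where left; at a wrong notch it stops by 0.003. Moving the case to -x by about 10 to 15 mm brings the bow to the staple and 20 mm more draw the shackle out; then move the case to +x until the staple stands between the free leg's end and the case, and lift straight up
- shackle_tip (a point): rounded end of the shackle's free leg: inside the case (x = 15.5 mm) when closed; at x = 35.5 mm, 11 mm clear of the case's face, when fully open
- mug: cream mug, 93 mm tall, bystander; origin under its centre
- tumbler: glass tumbler, 81 mm wide, 93 mm tall, bystander; origin under its centre
- honey_jar: jar with a grey cap, 71 mm wide, 110 mm tall, bystander; origin under its centre
- teaspoon: teaspoon lying on the worktop, 130 mm long, bystander
There are look-alikes about, which are no part of the job. What is shaped like the padlock but green or orange is not meant.

How it is judged:
By the outcome, as a careful person would: the job done as asked, in the order asked, and still so for the second after the job is handed in, while the arm keeps its last pose, push and grip.
It also fails if it takes over 58 s, if anything falls off the work surface, if the arm or the gripper's body presses on something with over 40 N, if the wrist force passes 120 N, or if a joint passes its speed limit or range.

## Robot

A 6-joint arm with a two-finger parallel gripper is mounted at the origin on a cart in front of the work surface, level with it; the furniture and walls round the work are solid. World frame = base frame: x ahead of the robot, y to its left, z up, the work surface at z = 0. Lengths are in m, angles in rad, forces in N, time in s.
With the tool pointing down it reaches from about 0.25 to 0.725 m from the base axis. Payload 4 kg.
Tool frame: the origin (TCP) lies midway between the tips of the shut fingers; the grasp point (between the pads) lies 19 mm behind it; z points along the fingers, y is the line along which they close (so a half turn about z gives the same grasp; the last joint's range is limited). The gripper opens to 85 mm and grips with 20 to 120 N. Pads are 22 mm wide; open, the fingers measure 114 mm over their backs; the gripper's body (76 mm by 85 mm) begins 54 mm behind the grasp point. The pads swing forward as they close: fully open they stand 13 mm farther back than shut.
Start: joints at [-1.162, 0.241, 0.005, 1.335, 0, 1.571], TCP at [0.199, -0.459, 0.231] pointing down, gripper open.
Joint ranges: [-2.72, 2.72], [-1.05, 1.87], [-1.09, 1.28], [-1.99, 2.15], [-1.42, 1.44], [-3.14, 3.14]. Speed limits (rad/s): [2.79, 2.79, 3.14, 3.14, 3.14, 3.14].

## Interface

Orientations are given as a unit quaternion [x, y, z, w].
In Python, from workcell import get_obs, camera, job_done, silhouettes gives the robot as it stands. The module is installed in compiled form; this text tells all that it offers.
- The arm moves only by the tool drive_tool, never from a script. Its argument "increments" is a list of rows, each a list of 3 entries, a list of its own where there are three numbers: the shift along the world's x, y, z in mm, then the turn, a rotation vector about the world's x, y, z in degrees, then the opening, from 0 (shut) to 1 (fully open). A call has 1 to 8 rows; each row shifts and turns the commanded pose from where the row before left it; what a row does not reach is not made up. A row lasts 1/12 s, in which the tool goes at most 41.7 mm and 7.16 degrees, less where a joint would pass 70% of its speed; a pose out of reach is approached as far as the arm can. A call is refused whole if a number of a shift passes 41.7 or a number of a turn 7.16, either way. A call with a gripper value outside its range is refused whole. The fingers move at their own pace and stop on an object; the grip force is fixed at half the most. Time passes only in rows, so rows that do not move let the fingers close. It gives the time, the measured TCP pose, the force, the opening and the grip force at its end, in the units of the state.
- get_obs(): the state, without advancing time (a new reading comes with each control period).
- camera(name): name is "side" or "top" or "wrist"; returns a dict with "image" (384x512x3 uint8, red, green, blue), "K" (3x3 intrinsics, pixels), "view" (4x4, takes a point from world to camera coordinates). Camera axes: x right, y down, z forward; pixel columns grow to the right and rows downward; lengths in m; the calibration is good to about 2 mm. A picture is of the moment at which its call begins. There is no depth.
- job_done(): hands the job in; it is judged then, once.
Trained networks look in a picture, given as the dict that the camera call returned (one of the last four; its "shot" number tells which), for a name from the list of things; names that differ only in an ending like _2 or _b are one class to them, and where a whole thing is asked for, a point or a joint stands for the part that bears it (a point fixed in the world has none). Each returns a list of dicts, best first, with "conf" (0 to 1); they miss things now and then, are a little off and sometimes report something else, mostly with a low value. They report only what shows in the picture. A call takes as long as a camera call. They do not tell look-alikes from the thing itself.
- silhouettes(query, picture): "region" (384x512 bool, what is visible of it) and "bbox" ([left, top, right, bottom] in pixels, round what is visible of it).
The state is a dict: "clock": time; "joint_pos": joint angles; "joint_vel": joint speeds; "tau": joint torques, N m; "eef_pos": TCP position; "tool_rot": TCP orientation; "ft_force": force on the tool from outside, world axes, zero at the start; "ft_torque": the same for the moment, N m; "grip_width": finger opening in m; "grasp_force": force on a finger pad.
Only numpy, scipy, OpenCV 4.12 (cv2) and the standard library are available. Lean on these libraries where they do the work, as an engineer would, in place of code of your own. Each camera call takes 0.05 s, during which the arm holds its last target. There are 200 camera calls.

## Working session

There is one attempt and no reset: what is moved stays moved. The work goes in short steps, Python scripts to look and compute and a tool call to move; the robot and the scene stay as the last step left them, time stands still between calls to the robot, and variables do not carry over. Pictures are saved under pics/ and viewed, at most 10 in all, crops included, and the job is handed in when it is done.

Besides the shell and the picture viewer there is one more tool, called after ">>>" by a JSON object that holds its "method" and its "body", one argument or row to a line. drive_tool: Moves the arm, as the interface text tells. Its arguments: {"type":"object","properties":{"increments":{"type":"array"}},"required":["increments"]}

```bash
mkdir -p pics; cat > h.py <<'E'
import numpy as np, cv2
from workcell import *
def proj(c,P):
    P=np.atleast_2d(P); q=(c["view"][:3,:3]@P.T).T+c["view"][:3,3]; u=(c["K"]@q.T).T
    return u[:,:2]/u[:,2:]
def atz(c,uv,z):
    d=np.linalg.inv(c["K"])@np.array([uv[0],uv[1],1.]); R=c["view"][:3,:3]; o=-R.T@c["view"][:3,3]; d=R.T@d
    return o+d*(z-o[2])/d[2]
def save(c,n,crop=None,s=1):
    im=c["image"][:,:,::-1]
    if crop: l,t,r,b=crop; im=im[t:b,l:r]
    cv2.imwrite("pics/"+n+".png",cv2.resize(im,None,fx=s,fy=s,interpolation=cv2.INTER_CUBIC))
E
python3 - <<'E'
from h import *
o=get_obs(); print(o)
t=camera("top"); s=camera("side")
im=np.hstack([t["image"],s["image"]])[:,:,::-1]
cv2.imwrite("pics/a.png",cv2.resize(t["image"][:,:,::-1],(800,600),interpolation=cv2.INTER_CUBIC));cv2.imwrite("pics/b.png",cv2.resize(s["image"][:,:,::-1],(800,600),interpolation=cv2.INTER_CUBIC))
for n,c in(("top",t),("side",s)):
  print(n,"cam at",-c["view"][:3,:3].T@c["view"][:3,3])
  for q in["medicine_box","padlock","dial","shackle","mug","tumbler","honey_jar","teaspoon"]:
    for r in silhouettes(q,c)[:3]:
      ys,xs=np.nonzero(r["region"]); print(n,q,round(r["conf"],2),r["bbox"],xs.mean().round(1),ys.mean().round(1),atz(c,(xs.mean(),ys.mean()),0.1).round(3))
E
```

```text
{'clock': 0.0, 'joint_pos': array([-1.16201701e+00,  2.41411866e-01,  3.70246279e-03,  1.33519499e+00,
        3.23359606e-07,  1.57076974e+00]), 'joint_vel': array([-2.96837054e-04, -4.15891814e-05,  7.24454001e-04,  5.65788816e-05,
       -7.28803336e-04,  1.92592974e-03]), 'tau': array([ 8.00171565e-04, -3.72319829e+01,  2.52406150e+01,  1.70498178e-02,
        7.16366230e-05,  1.03191644e-05]), 'eef_pos': array([ 0.19849004, -0.45821508,  0.23040521]), 'tool_rot': array([ 9.79181806e-01,  2.02982464e-01, -2.13764902e-04, -1.03213057e-03]), 'ft_force': array([-0.37208643, -0.82576226, -0.36891012]), 'ft_torque': array([-2.18592052e-02,  9.61142804e-06,  2.03632042e-02]), 'grasp_force': 0.0, 'grip_width': 0.08545404352614323}
top cam at [-0.38240978  0.46536639  1.3998569 ]
side cam at [-0.20439387  1.21160278  0.86510723]
side medicine_box 0.84 [190.8, 183.4, 295.8, 262.0] 239.5 222.0 [0.501 0.284 0.1  ]
side padlock 0.65 [159.2, 277.8, 190.1, 301.9] 176.0 289.1 [0.452 0.607 0.1  ]
side padlock 0.57 [243.6, 195.1, 270.6, 217.6] 259.3 206.3 [0.503 0.177 0.1  ]
side padlock 0.48 [296.0, 198.0, 314.6, 213.1] 305.8 206.7 [0.381 0.097 0.1  ]
side dial 0.65 [252.1, 198.3, 266.2, 208.2] 259.8 200.7 [0.521 0.148 0.1  ]
side dial 0.5 [170.3, 277.5, 183.4, 292.8] 177.0 284.4 [0.462 0.592 0.1  ]
side dial 0.47 [300.6, 199.2, 312.4, 209.1] 306.1 202.6 [0.393 0.074 0.1  ]
side mug 0.7 [335.3, 152.8, 356.3, 185.3] 344.6 169.0 [ 0.394 -0.21   0.1  ]
side tumbler 0.92 [313.7, 168.1, 335.4, 197.8] 324.8 184.0 [ 0.401 -0.069  0.1  ]
side honey_jar 0.86 [160.2, 221.4, 192.4, 269.1] 176.1 246.4 [0.572 0.479 0.1  ]
side teaspoon 0.69 [211.9, 270.0, 241.4, 295.6] 226.7 280.6 [0.37  0.513 0.1  ]
side teaspoon 0.31 [246.5, 198.7, 268.2, 220.5] 258.5 206.4 [0.504 0.179 0.1  ]
```

View pics/a.png

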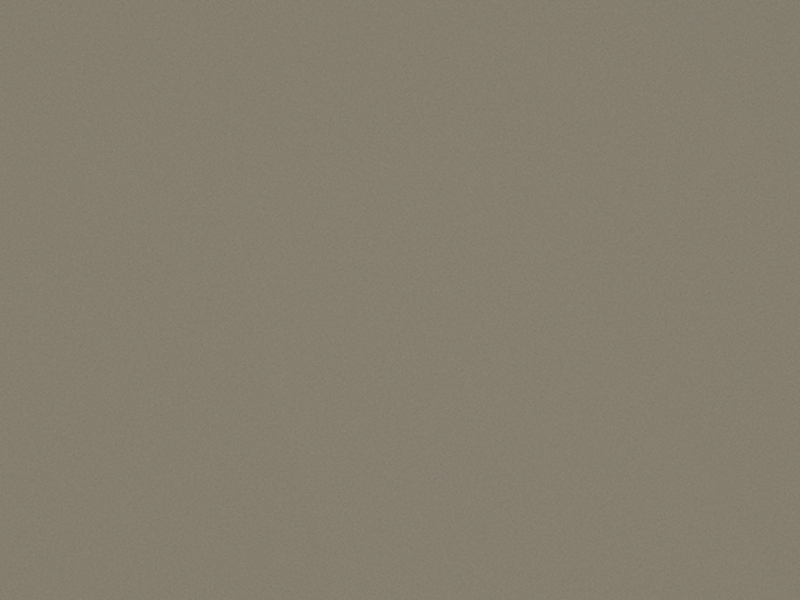

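View pics/b.png

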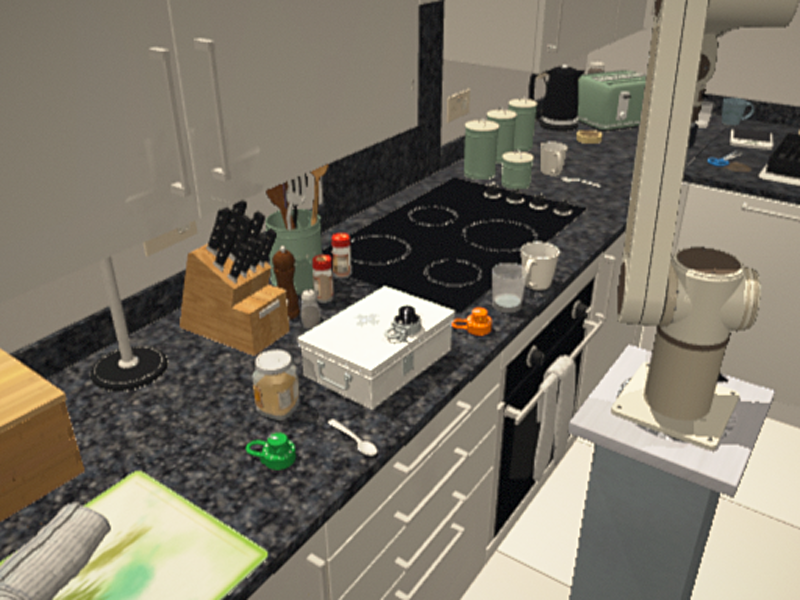

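The top camera sees only a blank surface. The side view (800 px scale) shows the box at about (375,345) with the steel lock at (405,320). The orange look-alike is at (475,320) and the green one at (275,450). I'll bring the wrist camera over the box.

>>> {"method": "drive_tool", "body": {
  "increments": [
    [[10,30,25],[0,0,0],1],
    [[14,36,14],[0,0,0],1],
    [[14,36,10],[0,0,0],1],
    [[14,36,10],[0,0,0],1],
    [[14,36,10],[0,0,0],1],
    [[14,36,5],[0,0,0],1],
    [[14,36,0],[0,0,0],1],
    [[14,36,0],[0,0,0],1]
  ]
}}

```text
clock: 1.57
eef_pos: [0.3072, -0.1753, 0.3061]
tool_rot: [0.979, 0.203, 0.001, 0.001]
ft_force: [1.4, -0.3, -1.0]
grip_width: 0.0857
grasp_force: 0.0
```

>>> {"method": "drive_tool", "body": {
  "increments": [
    [[14,36,0],[0,0,0],1],
    [[14,36,0],[0,0,0],1],
    [[14,36,0],[0,0,0],1],
    [[14,36,0],[0,0,0],1],
    [[14,36,0],[0,0,0],1],
    [[14,36,0],[0,0,0],1],
    [[14,36,0],[0,0,0],1],
    [[14,36,0],[0,0,0],1]
  ]
}}

```text
clock: 2.23
eef_pos: [0.419, 0.1133, 0.3056]
tool_rot: [0.979, 0.203, 0.0, 0.0]
ft_force: [0.8, -0.0, -0.3]
grip_width: 0.0854
grasp_force: 0.0
```

```bash
python3 - <<'E'
from h import *
o=get_obs(); print(o["joint_pos"].round(3),o["eef_pos"],o["tool_rot"].round(3),o["ft_force"])
t=camera("wrist"); print(t["view"].round(3)); print(t["K"])
save(t,"c",s=1.5)
for n,c in(("w",t),):
  for q in["medicine_box","padlock","dial","shackle","staple_eye"]:
    for r in silhouettes(q,c)[:3]:
      ys,xs=np.nonzero(r["region"]); print(n,q,round(r["conf"],2),r["bbox"],xs.mean().round(1),ys.mean().round(1),atz(c,(xs.mean(),ys.mean()),0.13).round(3))
E
```

```text
[ 0.264  0.087  0.011  1.494 -0.     2.996] [0.41897667 0.11330558 0.30556388] [0.979 0.203 0.    0.   ] [ 0.82106319 -0.01668575 -0.31086259]
[[ 0.399 -0.917 -0.    -0.063]
 [-0.881 -0.383  0.276  0.356]
 [-0.253 -0.11  -0.961  0.569]
 [ 0.     0.     0.     1.   ]]
[[320.72374347   0.         257.4063468 ]
 [  0.         320.72374347 192.43491371]
 [  0.           0.           1.        ]]
w medicine_box 0.68 [69.0, 3.4, 384.7, 154.7] 241.6 50.9 [0.517 0.172 0.13 ]
w padlock 0.93 [335.6, 133.0, 383.5, 197.8] 358.8 169.0 [0.463 0.021 0.13 ]
w padlock 0.82 [160.0, 28.5, 250.5, 98.9] 212.1 65.9 [0.494 0.192 0.13 ]
w padlock 0.56 [74.4, 1.7, 385.1, 152.4] 241.9 50.4 [0.518 0.172 0.13 ]
w dial 0.62 [196.0, 48.9, 240.4, 88.5] 217.9 68.5 [0.494 0.186 0.13 ]
w dial 0.6 [347.4, 164.4, 380.3, 192.8] 363.3 179.4 [0.455 0.011 0.13 ]
w shackle 0.98 [159.5, 32.2, 201.9, 74.2] 178.2 47.2 [0.497 0.226 0.13 ]
w shackle 0.57 [345.5, 129.9, 368.2, 157.5] 356.3 142.7 [0.485 0.036 0.13 ]
w staple_eye 0.66 [72.3, 3.8, 386.2, 153.3] 241.9 50.6 [0.517 0.172 0.13 ]
```

View pics/c.png

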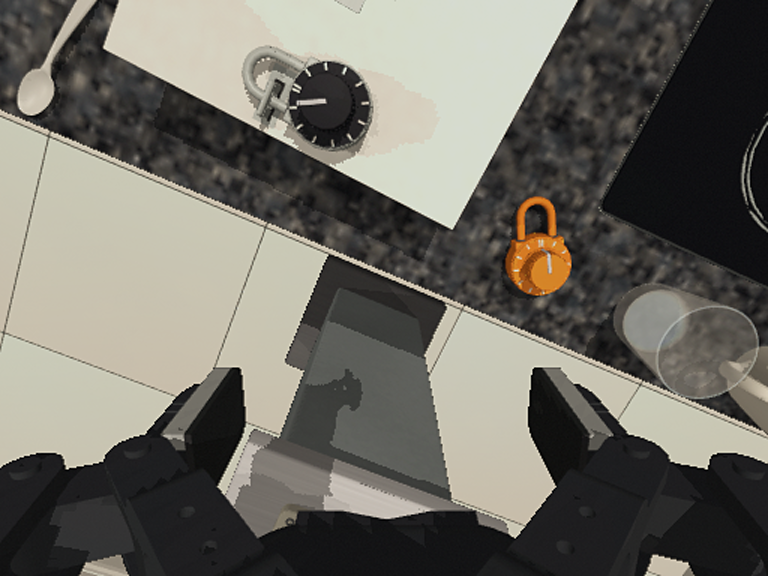

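```bash
python3 - <<'E'
from h import *
t=camera("wrist");s=camera("side")
A=atz(t,(70,32),.095);B=atz(t,(302,152),.095);print(A,B,np.linalg.norm(A-B),np.degrees(np.arctan2(*(A-B)[1::-1]))-90)
# triangulate dial top from wrist and side
def c(cam,q,i=0):
    r=silhouettes(q,cam); 
    out=[]
    for k in r[:3]:
        ys,xs=np.nonzero(k["region"]); out.append((xs.mean(),ys.mean()))
    return out
w=c(t,"dial");sd=c(s,"dial");print(w,sd)
P=[x["K"]@x["view"][:3] for x in(t,s)]
for a in w:
  for b in sd:
    X=cv2.triangulatePoints(P[0],P[1],np.array(a).reshape(2,1),np.array(b).reshape(2,1));X=(X[:3]/X[3]).ravel();print(X.round(4),np.linalg.norm(proj(t,X)[0]-a).round(1),np.linalg.norm(proj(s,X)[0]-b).round(1))
E
```

```text
[0.46772676 0.33666171 0.095     ] [0.45124224 0.07146185 0.095     ] 0.2657116981842727 -3.556863398188611
[(np.float64(215.2934426229508), np.float64(65.82377049180327)), (np.float64(361.53526970954357), np.float64(177.36929460580913))] [(np.float64(177.74675324675326), np.float64(283.75324675324674)), (np.float64(259.7307692307692), np.float64(200.77884615384616)), (np.float64(306.3466666666667), np.float64(202.05333333333334))]
[ 0.6319  0.3307 -0.1768] 101.5 23.2
[0.4946 0.1867 0.1275] 0.3 0.0
[0.4099 0.1499 0.1443] 101.2 17.0
[ 0.6451  0.2562 -0.1136] 250.4 42.2
[0.523  0.0712 0.0826] 93.2 13.6
[ 0.4462 -0.0279  0.0332] 0.5 0.1
```

The wrist view shows the box front edge from (105,48) to (453,228), which makes its yaw about -3.6°. The dial is at (328,103), and its pointer sits about one notch counter-clockwise of the shackle. The dial centre triangulates to about (0.495, 0.187, 0.128). The wrist has to turn back counter-clockwise to leave room for the clockwise turn, so I'll do that while moving in.

>>> {"method": "drive_tool", "body": {
  "increments": [
    [[4,4,0],[0,0,7.1],1],
    [[4,4,0],[0,0,7.1],1],
    [[4,4,0],[0,0,7.1],1],
    [[4,4,0],[0,0,7.1],1],
    [[4,4,0],[0,0,7.1],1],
    [[4,4,0],[0,0,7.1],1],
    [[4,4,0],[0,0,7.1],1],
    [[4,4,0],[0,0,7.1],1]
  ]
}}

```text
clock: 3.4
eef_pos: [0.4509, 0.1424, 0.3056]
tool_rot: [0.763, 0.646, 0.0, 0.0]
ft_force: [1.0, 0.2, -0.5]
grip_width: 0.0853
grasp_force: 0.0
```

>>> {"method": "drive_tool", "body": {
  "increments": [
    [[4,4,-4],[0,0,7.1],1],
    [[4,4,-4],[0,0,7.1],1],
    [[4,4,-4],[0,0,7.1],1],
    [[4,4,-4],[0,0,7.1],1],
    [[4,4,-4],[0,0,7.1],1],
    [[4,4,-4],[0,0,7.1],1],
    [[4,4,-4],[0,0,7.1],1],
    [[4,4,-4],[0,0,7.1],1]
  ]
}}

```text
clock: 4.07
eef_pos: [0.483, 0.1743, 0.2734]
tool_rot: [0.364, 0.931, 0.0, 0.0]
ft_force: [1.0, 0.4, -0.1]
grip_width: 0.0855
grasp_force: 0.0
```

>>> {"method": "drive_tool", "body": {
  "increments": [
    [[0,0,0],[0,0,7.1],1],
    [[0,0,0],[0,0,7.1],1],
    [[0,0,0],[0,0,7.1],1],
    [[0,0,0],[0,0,7.1],1],
    [[0,0,0],[0,0,7.1],1],
    [[0,0,0],[0,0,7.1],1],
    [[0,0,0],[0,0,7.1],1],
    [[0,0,0],[0,0,7.1],1]
  ]
}}

```text
clock: 4.73
eef_pos: [0.4828, 0.1741, 0.2736]
tool_rot: [-0.122, 0.992, 0.0, 0.0]
ft_force: [0.1, 0.1, -0.4]
grip_width: 0.0855
grasp_force: 0.0
```

```bash
cat >> h.py <<'E'
def pts(c,q,n=2):
    o=[]
    for k in silhouettes(q,c)[:n]:
        ys,xs=np.nonzero(k["region"]); o.append((round(k["conf"],2),xs.mean().round(1),ys.mean().round(1),k["bbox"]))
    return o
E
python3 - <<'E'
from h import *
o=get_obs(); print(o["joint_pos"].round(3),o["eef_pos"],o["tool_rot"].round(3),o["ft_force"])
t=camera("wrist"); print(t["view"].round(4).tolist())
save(t,"d",s=1.5)
for q in["medicine_box","padlock","dial","shackle"]: print(q,pts(t,q))
E
```

```text
[ 0.346  0.253  0.131  1.448 -0.     0.101] [0.48284934 0.17413075 0.27357297] [-0.122  0.992  0.     0.   ] [ 0.08183275  0.13847329 -0.39762359]
[[-0.2438, 0.9698, 0.0008, -0.0517], [0.9317, 0.234, 0.2778, -0.5382], [0.2692, 0.0685, -0.9607, 0.2775], [0.0, 0.0, 0.0, 1.0]]
medicine_box [(0.98, np.float64(264.1), np.float64(226.3), [139.8, 117.5, 413.7, 339.4])]
padlock [(0.65, np.float64(273.9), np.float64(189.4), [240.1, 157.0, 325.8, 215.6]), (0.63, np.float64(102.9), np.float64(93.1), [72.5, 62.5, 130.8, 138.5])]
dial [(0.78, np.float64(267.2), np.float64(193.7), [248.6, 173.5, 289.8, 216.5]), (0.59, np.float64(506.3), np.float64(252.7), [497.7, 238.3, 512.0, 266.8])]
shackle [(0.79, np.float64(116.5), np.float64(124.8), [99.4, 107.8, 131.5, 136.5]), (0.76, np.float64(310.5), np.float64(202.0), [285.6, 181.6, 325.7, 218.6])]
```

View pics/d.png

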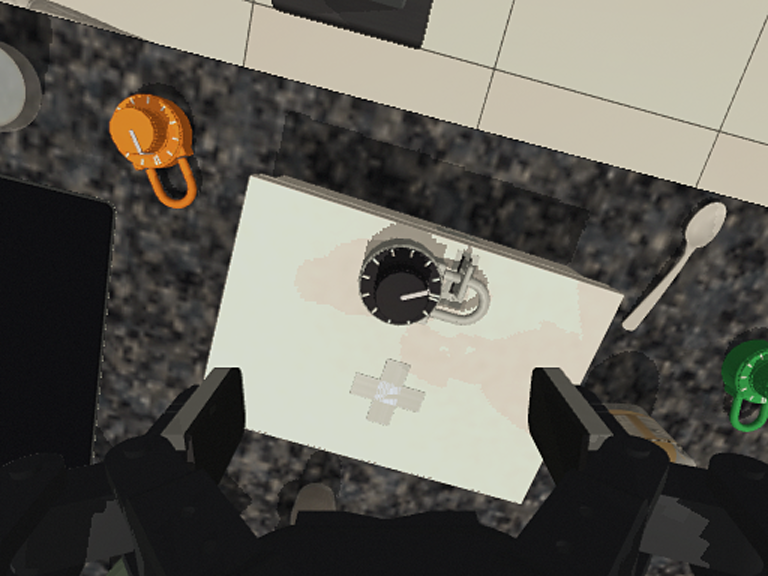

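The picture shows front lid corners at (252,175) and (623,293), a rear-left corner at (522,502), and the dial top near (402,292) with its pointer toward (428,292).

```bash
python3 - <<'E'
from h import *
from scipy.optimize import least_squares
t=camera("wrist");s=camera("side")
uv=np.array([[252,175],[623,293],[522,502]])/1.5
L=np.array([[-.09,-.13,.095],[-.09,.13,.095],[.09,.13,.09]])
def W(p,L):
    c,sn=np.cos(p[2]),np.sin(p[2]); return np.c_[p[0]+c*L[:,0]-sn*L[:,1],p[1]+sn*L[:,0]+c*L[:,1],L[:,2]]
r=least_squares(lambda p:(proj(t,W(p,L))-uv).ravel(),[.55,.2,-.06]);print(r.x,np.degrees(r.x[2]),r.fun.round(1))
p=r.x
print("lid_front",W(p,np.array([[-.06,.085,.095]])),"staple",W(p,np.array([[-.072,.02,.107]])),"lock",W(p,np.array([[-.058,-.02,.095]])))
a=pts(t,"dial")[0][1:3];b=[(x[1],x[2]) for x in pts(s,"dial",3) if 240<x[1]<275][0]
P=[x["K"]@x["view"][:3] for x in(t,s)]
X=cv2.triangulatePoints(P[0],P[1],np.array(a).reshape(2,1),np.array(b).reshape(2,1));X=(X[:3]/X[3]).ravel();print("dial",X.round(4))
q=atz(t,(428/1.5,292/1.5),.14)-atz(t,(402/1.5,298/1.5),.14);print("ptr world angle",np.degrees(np.arctan2(q[1],q[0])))
E
```

```text
[ 0.54986155  0.20357332 -0.07032234] -4.029173065906447 [ 2.7  1.8 -2.   0.5 -1.  -4.1]
lid_front [[0.49598232 0.2925791  0.095     ]] staple [[0.4794448  0.22858292 0.107     ]] lock [[0.49059962 0.18769808 0.095     ]]Traceback (most recent call last):
  File "<stdin>", line 11, in <module>
IndexError: list index out of range
```

Pointer is at notch −1 (30° counter-clockwise of the shackle), so it needs 150° clockwise. First I press the lid, fingers shut.

>>> {"method": "drive_tool", "body": {
  "increments": [
    [[2,15,-8],[0,0,7.1],0],
    [[2,15,-8],[0,0,7.1],0],
    [[2,15,-8],[0,0,7.1],0],
    [[2,15,-8],[0,0,7.1],0],
    [[2,15,-8],[0,0,7.1],0],
    [[1,15,-8],[0,0,7.1],0],
    [[1,14,-8],[0,0,7.1],0],
    [[1,14,-8],[0,0,7.1],0]
  ]
}}

```text
clock: 5.85
eef_pos: [0.4957, 0.294, 0.2088]
tool_rot: [-0.58, 0.814, 0.0, -0.0]
ft_force: [0.0, 0.3, 0.4]
grip_width: -0.0001
grasp_force: 0.0
```

>>> {"method": "drive_tool", "body": {
  "increments": [
    [[0,0,-20],[0,0,3],0],
    [[0,0,-20],[0,0,0],0],
    [[0,0,-20],[0,0,0],0],
    [[0,0,-15],[0,0,0],0],
    [[0,0,-10],[0,0,0],0],
    [[0,0,-3],[0,0,0],0],
    [[0,0,0],[0,0,0],0],
    [[0,0,0],[0,0,0],0]
  ]
}}

```text
clock: 6.52
eef_pos: [0.4963, 0.2935, 0.1221]
tool_rot: [-0.599, 0.801, -0.0, 0.001]
ft_force: [0.2, -0.4, 0.7]
grip_width: -0.0004
grasp_force: 0.0
```

>>> {"method": "drive_tool", "body": {
  "increments": [
    [[0,0,-12],[0,0,0],0],
    [[0,0,-10],[0,0,0],0],
    [[0,0,-3],[0,0,0],0],
    [[0,0,-1],[0,0,0],0],
    [[0,0,-1],[0,0,0],0],
    [[0,0,0],[0,0,0],0]
  ]
}}

```text
clock: 7.02
eef_pos: [0.4959, 0.2933, 0.0946]
tool_rot: [-0.599, 0.801, -0.0, 0.0]
ft_force: [0.5, 0.3, 1.2]
grip_width: 0.0
grasp_force: 0.0
```

>>> {"method": "drive_tool", "body": {
  "increments": [
    [[0,0,-1],[0,0,0],0],
    [[0,0,-0.5],[0,0,0],0],
    [[0,0,0],[0,0,0],0]
  ]
}}

```text
clock: 7.27
eef_pos: [0.4961, 0.2935, 0.0935]
tool_rot: [-0.599, 0.801, -0.0, 0.001]
ft_force: [-0.6, -0.2, 3.1]
grip_width: -0.0004
grasp_force: 1.3
```

>>> {"method": "drive_tool", "body": {
  "increments": [
    [[0,0,-1],[0,0,0],0],
    [[0,0,-0.5],[0,0,0],0],
    [[0,0,0],[0,0,0],0]
  ]
}}

```text
clock: 7.52
eef_pos: [0.4961, 0.2935, 0.093]
tool_rot: [-0.599, 0.801, -0.0, 0.001]
ft_force: [-2.3, -1.3, 8.6]
grip_width: 0.0002
grasp_force: 4.3
```

>>> {"method": "drive_tool", "body": {
  "increments": [
    [[0,0,-1.5],[0,0,0],0],
    [[0,0,0],[0,0,0],0]
  ]
}}

```text
clock: 7.68
eef_pos: [0.496, 0.2935, 0.0917]
tool_rot: [-0.599, 0.801, 0.0, 0.001]
ft_force: [-2.3, -0.6, 7.9]
grip_width: -0.0005
grasp_force: 3.8
```

>>> {"method": "drive_tool", "body": {
  "increments": [
    [[0,0,-1.5],[0,0,0],0],
    [[0,0,0],[0,0,0],0]
  ]
}}

```text
clock: 7.85
eef_pos: [0.4959, 0.2935, 0.09]
tool_rot: [-0.599, 0.801, 0.0, 0.001]
ft_force: [-3.0, -0.8, 9.3]
grip_width: -0.0
grasp_force: 4.5
```

>>> {"method": "drive_tool", "body": {
  "increments": [
    [[0,0,-1.5],[0,0,0],0],
    [[0,0,0],[0,0,0],0]
  ]
}}

```text
clock: 8.02
eef_pos: [0.4959, 0.2935, 0.0899]
tool_rot: [-0.599, 0.801, 0.0, 0.001]
ft_force: [-5.0, -2.4, 15.9]
grip_width: -0.0003
grasp_force: 8.3
```

>>> {"method": "drive_tool", "body": {
  "increments": [
    [[0,0,-1.5],[0,0,0],0],
    [[0,0,0],[0,0,0],0]
  ]
}}

```text
clock: 8.18
eef_pos: [0.496, 0.2935, 0.0898]
tool_rot: [-0.599, 0.801, 0.0, 0.002]
ft_force: [-8.6, -4.8, 24.3]
grip_width: -0.0001
grasp_force: 11.9
```

>>> {"method": "drive_tool", "body": {
  "increments": [
    [[0,0,10],[0,0,0],0],
    [[0,0,20],[0,0,0],0],
    [[0,0,30],[0,0,0],0],
    [[0,-10,30],[0,0,6],1],
    [[0,-20,20],[0,0,7],1],
    [[0,-25,10],[0,0,7],1],
    [[0,-25,0],[0,0,0],1],
    [[0,0,0],[0,0,0],1]
  ]
}}

```text
clock: 8.85
eef_pos: [0.4962, 0.2099, 0.2066]
tool_rot: [0.728, -0.686, 0.001, -0.0]
ft_force: [-0.7, -0.2, -0.7]
grip_width: 0.0604
grasp_force: 0.0
```

```bash
python3 - <<'E'
from h import *
o=get_obs(); print(o["joint_pos"].round(3),o["eef_pos"],o["tool_rot"].round(3),o["ft_force"])
t=camera("wrist"); s=camera("side")
im=cv2.resize(s["image"][170:270,180:330],(600,400),interpolation=cv2.INTER_CUBIC)
save(t,"e",s=1.5); cv2.imwrite("pics/es.png",im[:,:,::-1])
for q in["padlock","dial","shackle"]: print(q,pts(t,q),pts(s,q,3))
E
```

```text
[ 0.401  0.328  0.059  1.301 -0.002 -1.229] [0.49617239 0.20986056 0.20658141] [ 0.728 -0.686  0.001 -0.   ] [-0.68118898 -0.17121879 -0.71767158]
padlock [(0.97, np.float64(261.9), np.float64(171.3), [224.4, 125.1, 301.5, 236.4])] [(0.87, np.float64(175.8), np.float64(289.2), [158.5, 277.9, 190.5, 304.5]), (0.61, np.float64(260.1), np.float64(206.7), [244.5, 197.1, 272.4, 217.1]), (0.48, np.float64(305.4), np.float64(206.5), [295.3, 198.2, 314.8, 214.3])]
dial [(0.77, np.float64(263.7), np.float64(168.8), [241.1, 143.8, 289.3, 195.5])] [(0.62, np.float64(260.0), np.float64(202.2), [251.7, 196.5, 264.0, 209.5]), (0.49, np.float64(177.2), np.float64(283.9), [175.1, 275.5, 181.4, 288.9])]
shackle [(0.6, np.float64(254.6), np.float64(217.3), [234.3, 193.2, 281.5, 239.0])] [(0.41, np.float64(248.3), np.float64(214.7), [250.1, 217.7, 249.0, 214.9]), (0.26, np.float64(238.9), np.float64(222.4), [191.6, 182.5, 292.1, 260.3])]
```

View pics/e.png

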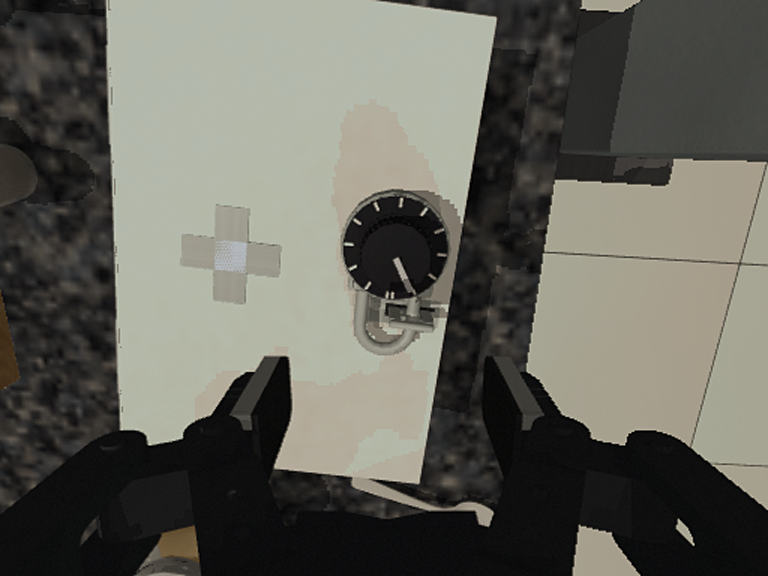

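The picture shows the lid flat on the box. The dial ring is centred near (396,245), the pointer tip is at (412,293), and the double mark at (390,295), so the dial is at notch −1. Now I'll work out the dial's position.

```bash
python3 - <<'E'
from h import *
t=camera("wrist");s=camera("side")
print("ring@.113",atz(t,(396/1.5,246/1.5),.113).round(4),"diam px->",np.linalg.norm(atz(t,(343/1.5,246/1.5),.113)-atz(t,(450/1.5,246/1.5),.113)).round(4))
P=[x["K"]@x["view"][:3] for x in(t,s)]
for q in("dial","padlock"):
  a=pts(t,q)[0][1:3]; b=[x[1:3] for x in pts(s,q,3) if 245<x[1]<275]
  print(q,a,b,atz(t,a,.125).round(4))
  for b in b:
    X=cv2.triangulatePoints(P[0],P[1],np.array(a).reshape(2,1),np.array(b).reshape(2,1));print((X[:3]/X[3]).ravel().round(4))
A=atz(t,(497/1.5,17/1.5),.09);B=atz(t,(421/1.5,483/1.5),.09);print(A,B,np.linalg.norm(A-B),np.degrees(np.arctan2(*(B-A)[1::-1]))-90)
p=atz(t,(412/1.5,293/1.5),.1355)-atz(t,(397/1.5,258/1.5),.1355);d=atz(t,(390/1.5,296/1.5),.113)-atz(t,(396/1.5,246/1.5),.113)
print("ptr,mark",[np.degrees(np.arctan2(v[1],v[0])).round(1) for v in(p,d)])
g=atz(t,(390/1.5,350/1.5),.11);print(g)
E
```

```text
ring@.113 [0.4917 0.1892 0.113 ] diam px-> 0.0529
dial (np.float64(262.5), np.float64(163.1)) [(np.float64(260.4), np.float64(202.3))] [0.4932 0.1863 0.125 ]
[0.4926 0.1864 0.1226]
padlock (np.float64(261.2), np.float64(166.8)) [(np.float64(258.5), np.float64(207.6))] [0.494 0.189 0.125]
[0.4941 0.1932 0.1064]
[0.45058514 0.07954677 0.09      ] [0.46446904 0.34394899 0.09      ] 0.2647664967339779 -3.005870307437334
ptr,mark [np.float64(116.8), np.float64(87.3)]
[0.49083935 0.24615244 0.11      ]
```

>>> {"method": "drive_tool", "body": {
  "increments": [
    [[-2,-11,-15],[0,0,0],1],
    [[-2,-11,-15],[0,0,0],1],
    [[0,0,-15],[0,0,0],1],
    [[0,0,-15],[0,0,0],1],
    [[0,0,-10],[0,0,0],1],
    [[0,0,-10],[0,0,0],1],
    [[0,0,-8],[0,0,0],1],
    [[0,0,-3.5],[0,0,0],1]
  ]
}}

```text
clock: 10.22
eef_pos: [0.4913, 0.1911, 0.1127]
tool_rot: [0.729, -0.684, -0.0, 0.001]
ft_force: [-0.6, -0.4, -0.9]
grip_width: 0.0854
grasp_force: 0.0
```

>>> {"method": "drive_tool", "body": {
  "increments": [
    [[0,0,0],[0,0,0],1],
    [[0,0,0],[0,0,0],0.6],
    [[0,0,0],[0,0,0],0.4],
    [[0,0,0],[0,0,0],0.2],
    [[0,0,0],[0,0,0],0],
    [[0,0,0],[0,0,0],0],
    [[0,0,0],[0,0,0],0]
  ]
}}

```text
clock: 10.8
eef_pos: [0.4925, 0.1914, 0.1148]
tool_rot: [0.729, -0.684, 0.0, -0.001]
ft_force: [0.1, 0.3, 3.7]
grip_width: 0.0313
grasp_force: 59.3
```

>>> {"method": "drive_tool", "body": {
  "increments": [
    [[0.3,-0.1,0],[0,0,-7],0],
    [[0.3,-0.1,0],[0,0,-7],0],
    [[0.3,-0.1,0],[0,0,-7],0],
    [[0.3,-0.2,0],[0,0,-7],0],
    [[0.3,-0.2,0],[0,0,-2],0],
    [[0,0,0],[0,0,0],0]
  ]
}}

```text
clock: 11.3
eef_pos: [0.4935, 0.1907, 0.1148]
tool_rot: [-0.526, 0.85, 0.0, 0.001]
ft_force: [-1.7, -0.2, 5.1]
grip_width: 0.0308
grasp_force: 59.5
```

```bash
python3 - <<'E'
from h import *
o=get_obs(); print(o["ft_force"],o["ft_torque"])
t=camera("wrist"); save(t,"f",crop=(100,60,400,285),s=2.5)
E
```

```text
[-1.72900277 -0.19840921  5.13373243] [-0.08601576  0.23878638 -0.07917578]
```

View pics/f.png

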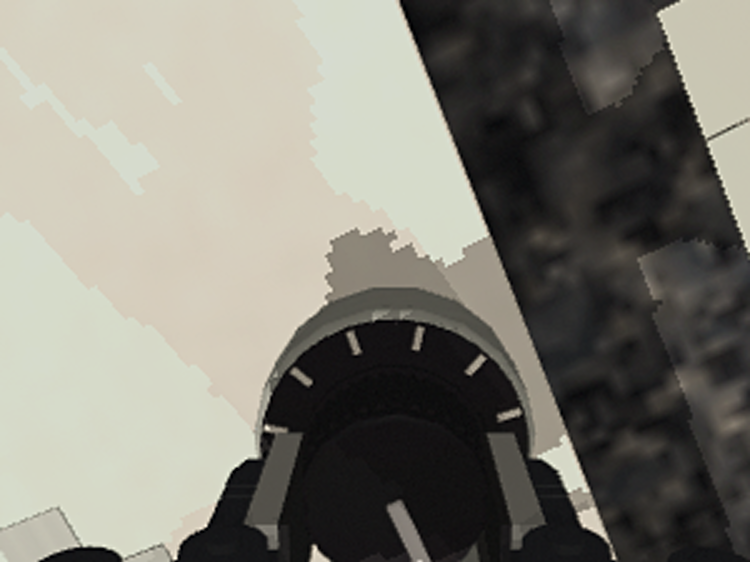

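Only the dial moved with the tool. The ticks at about (301,376), (353,343), (417,338), (476,366) and (508,415) in the crop let me check the case's rotation.

```bash
cat > tick.py <<'E'
from h import *
from scipy.optimize import least_squares
def ticks(t,uv,l,tp,s):
    W=np.array([atz(t,(u/s+l,v/s+tp),.1135) for u,v in uv])[:,:2]
    r=least_squares(lambda p:np.linalg.norm(W-p[:2],axis=1)-p[2],[*(W.mean(0)-[0,0]),.022])
    r=least_squares(lambda p:np.linalg.norm(W-p[:2],axis=1)-.0215,r.x[:2])
    a=np.degrees(np.arctan2(W[:,1]-r.x[1],W[:,0]-r.x[0])); print("centre",r.x,r.fun.round(4),"angles",a.round(1),"mod30",(a%30).round(1))
E
python3 - <<'E'
from tick import *
t=camera("wrist")
ticks(t,[(301,376),(353,343),(417,338),(476,366),(508,415)],100,60,2.5)
E
```

```text
centre [0.48970334 0.18494958] [ 0.0008 -0.0002 -0.0004 -0.0001  0.0007] angles [ -62.5  -94.2 -127.2 -161.3  167.3] mod30 [27.5 25.8 22.8 18.7 17.3]
```

>>> {"method": "drive_tool", "body": {
  "increments": [
    [[0.3,-0.2,0],[0,0,-7],0],
    [[0.3,-0.2,0],[0,0,-7],0],
    [[0.3,-0.2,0],[0,0,-7],0],
    [[0.2,-0.2,0],[0,0,-7],0],
    [[0.2,-0.3,0],[0,0,-2],0],
    [[0,0,0],[0,0,0],0]
  ]
}}

```text
clock: 11.9
eef_pos: [0.4943, 0.1891, 0.1147]
tool_rot: [-0.288, 0.957, -0.0, 0.0]
ft_force: [-2.8, -1.2, 6.7]
grip_width: 0.0312
grasp_force: 59.6
```

>>> {"method": "drive_tool", "body": {
  "increments": [
    [[0,-0.3,0],[0,0,-7],0],
    [[0,-0.3,0],[0,0,-7],0],
    [[0,-0.3,0],[0,0,-7],0],
    [[0,-0.3,0],[0,0,-7],0],
    [[-0.1,-0.3,0],[0,0,-2],0],
    [[0,0,0],[0,0,0],0]
  ]
}}

```text
clock: 12.4
eef_pos: [0.4946, 0.1875, 0.1147]
tool_rot: [-0.031, 1.0, -0.0, 0.0]
ft_force: [-0.9, -1.3, 6.1]
grip_width: 0.031
grasp_force: 59.6
```

>>> {"method": "drive_tool", "body": {
  "increments": [
    [[-0.1,-0.3,0],[0,0,-7],0],
    [[-0.1,-0.3,0],[0,0,-7],0],
    [[-0.1,-0.3,0],[0,0,-7],0],
    [[-0.1,-0.3,0],[0,0,-7],0],
    [[-0.1,-0.2,0],[0,0,-2],0],
    [[0,0,0],[0,0,0],0]
  ]
}}

```text
clock: 12.9
eef_pos: [0.4941, 0.1862, 0.1147]
tool_rot: [0.229, 0.973, -0.0, 0.0]
ft_force: [-1.2, -1.3, 6.0]
grip_width: 0.031
grasp_force: 59.6
```

>>> {"method": "drive_tool", "body": {
  "increments": [
    [[-0.1,-0.2,0],[0,0,-7],0],
    [[-0.1,-0.2,0],[0,0,-7],0],
    [[-0.2,-0.2,0],[0,0,-7],0],
    [[-0.2,-0.2,0],[0,0,-7],0],
    [[-0.2,-0.2,0],[0,0,-2],0],
    [[0,0,0],[0,0,0],0]
  ]
}}

```text
clock: 13.4
eef_pos: [0.4922, 0.185, 0.1147]
tool_rot: [0.473, 0.881, -0.001, -0.0]
ft_force: [-4.2, -2.8, 6.5]
grip_width: 0.0312
grasp_force: 59.6
```

```bash
python3 - <<'E'
from h import *
o=get_obs(); print(o["joint_pos"],o["ft_force"],o["ft_torque"])
t=camera("wrist"); save(t,"g",crop=(100,60,400,285),s=2.5)
for q in["shackle","dial","padlock"]: print(q,pts(t,q))
E
```

```text
[ 3.59613671e-01  3.71502859e-01 -1.28778818e-01  1.07175548e+00
 -3.27216098e-04  1.34503054e+00] [-4.18338101 -2.81007321  6.47966957] [-0.48721689  0.86745878  0.00403255]
shackle [(0.79, np.float64(326.3), np.float64(172.9), [269.8, 140.3, 360.6, 222.2]), (0.4, np.float64(146.6), np.float64(363.4), [143.0, 360.7, 151.8, 368.3])]
dial [(0.72, np.float64(257.2), np.float64(250.0), [222.1, 206.3, 298.3, 293.1])]
padlock [(0.68, np.float64(121.8), np.float64(351.1), [100.0, 334.4, 154.2, 370.0]), (0.64, np.float64(271.6), np.float64(219.7), [200.3, 136.7, 360.8, 295.5])]
```

View pics/g.png

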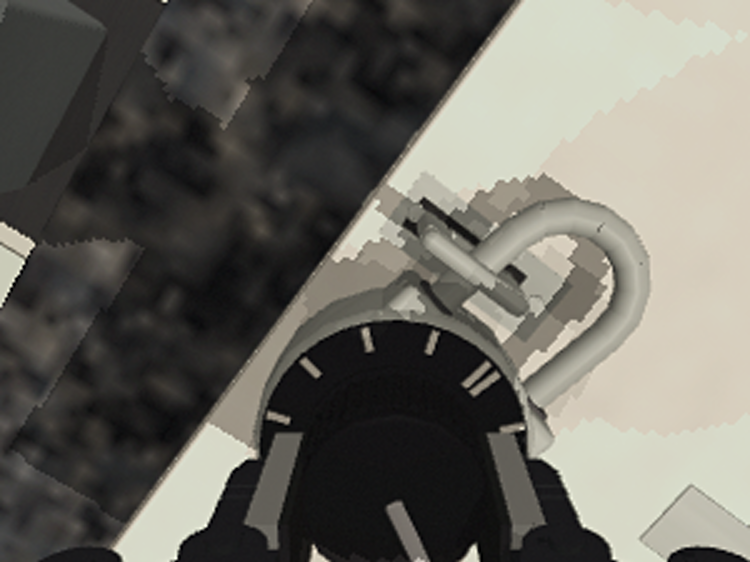

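The picture shows the shackle and staple from about (400,220) to (640,400), and the double mark at (481,378). The case looks turned slightly clockwise relative to the box edge, so I'll measure how much.

```bash
cat > tick2.py <<'E'
from h import *
from scipy.optimize import least_squares
def fit(t,uv,k,f,zz=.1135):  # k: notch index of each tick (clockwise), model centre, phase, radius
    uv=np.array(uv)/f[2]+f[:2]; k=np.array(k)
    def W(p): a=p[2]-k*np.pi/6; return np.c_[p[0]+p[3]*np.cos(a),p[1]+p[3]*np.sin(a),np.full(len(k),zz)]
    r=least_squares(lambda p:(proj(t,W(p))-uv).ravel(),[.492,.188,1.5,.022],x_scale=[.01,.01,.1,.005])
    print("centre",r.x[:2].round(4),"mark deg",np.degrees(r.x[2]).round(1),"R",r.x[3].round(4),"res",np.abs(r.fun).max().round(2))
E
python3 - <<'E'
from tick2 import *
t=camera("wrist")
fit(t,[(278,417),(310,367),(367,340),(432,342),(481,378),(512,428)],[-4,-3,-2,-1,0,1],np.array([100,60,2.5]))
p=atz(t,(424/2.5+100,556/2.5+60),.1355)-atz(t,(394/2.5+100,505/2.5+60),.1355); print("ptr",np.degrees(np.arctan2(p[1],p[0])))
e=atz(t,(520/2.5+100,60),.09)-atz(t,(120/2.5+100,545/2.5+60),.09); print("edge",np.degrees(np.arctan2(e[1],e[0])))
l=atz(t,(640/2.5+100,290/2.5+60),.106)-atz(t,(540/2.5+100,388/2.5+60),.106); print("leg",np.degrees(np.arctan2(l[1],l[0])))
E
```

```text
centre [0.4893 0.1888] mark deg 75.6 R 0.0232 res 1.09
ptr -28.407859066013263
edge 86.95229510813097
leg 81.36356798116351
```

```bash
cat >> tick2.py <<'E'
def auto(t):
    g=cv2.cvtColor(t["image"],cv2.COLOR_RGB2GRAY); out=[]
    for u,v in [(278,417),(310,367),(367,340),(432,342),(481,378),(512,428)]:
        x,y=int(u/2.5+100),int(v/2.5+60)
        w=g[y-8:y+9,x-8:x+9].astype(float); print(w.max(),w.min(),end=" ")
    print()
    cv2.imwrite("pics/tmp.png",cv2.resize(t["image"][185:250,200:320,::-1],None,fx=6,fy=6,interpolation=cv2.INTER_CUBIC))
E
python3 - <<'E'
from tick2 import *
t=camera("wrist"); auto(t)
E
```

```text
151.0 9.0 147.0 6.0 167.0 8.0 145.0 8.0 145.0 4.0 228.0 5.0
```

View pics/tmp.png

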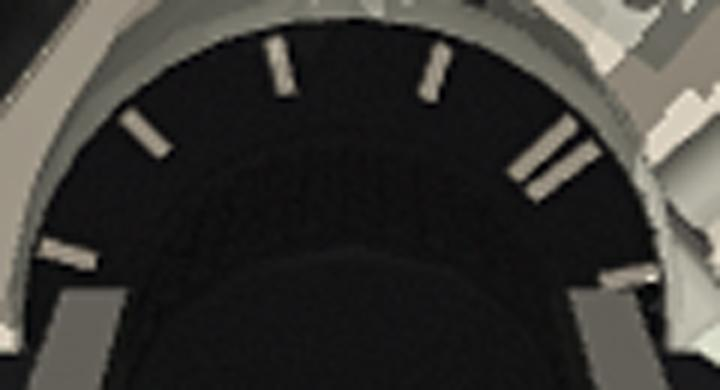

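Enlarged, the ticks are at (67,254), (146,134), (281,67) and (435,72), with the double mark at (556,160).

```bash
python3 - <<'E'
from tick2 import *
t=camera("wrist")
T=[(67,254),(146,134),(281,67),(435,72),(556,160),(630,275)]
for z in(.111,.1135,.116): fit(t,T,[-4,-3,-2,-1,0,1],np.array([199.6,184.6,6]),z); fit(t,T[:5],[-4,-3,-2,-1,0],np.array([199.6,184.6,6]),z)
d=lambda a,b:(lambda v:np.degrees(np.arctan2(v[1],v[0])).round(1))(atz(t,(a[0]/6+199.6,a[1]/6+184.6),.1135)-atz(t,(b[0]/6+199.6,b[1]/6+184.6),.1135))
print("double direction",d((588,134),(524,186)), "tick-1 dir +30:",d((443,45),(430,98))-30, "tick-2 -60",d((275,40),(288,94))-60,"tick-3",d((124,112),(168,156))-90)
E
```

```text
centre [0.4899 0.1879] mark deg 75.9 R 0.0236 res 1.14
centre [0.4897 0.1878] mark deg 75.3 R 0.0235 res 0.8
centre [0.4892 0.1889] mark deg 75.9 R 0.0232 res 1.14
centre [0.489  0.1887] mark deg 75.3 R 0.0231 res 0.8
centre [0.4886 0.1898] mark deg 75.9 R 0.0228 res 1.14
centre [0.4884 0.1897] mark deg 75.3 R 0.0227 res 0.8
double direction 75.1 tick-1 dir +30: 81.1 tick-2 -60 76.1 tick-3 76.30000000000001
```

The case has yielded about 11° within its play, so the dial stands at only about 109° relative to it. I'll turn on by 10° and measure again.

>>> {"method": "drive_tool", "body": {
  "increments": [
    [[-0.2,-0.1,0],[0,0,-5],0],
    [[-0.2,-0.1,0],[0,0,-5],0],
    [[0,0,0],[0,0,0],0],
    [[0,0,0],[0,0,0],0]
  ]
}}

```text
clock: 14.08
eef_pos: [0.4918, 0.1846, 0.1147]
tool_rot: [0.548, 0.837, -0.001, -0.0]
ft_force: [-4.2, -2.9, 7.8]
grip_width: 0.0312
grasp_force: 59.8
```

```bash
python3 - <<'E'
from tick2 import *
o=get_obs(); print(o["ft_force"],o["ft_torque"])
t=camera("wrist"); auto(t)
E
```

```text
[-4.21313911 -2.94778554  7.81590995] [-0.52254735  1.00960592 -0.00739338]
151.0 11.0 141.0 8.0 164.0 9.0 222.0 7.0 144.0 6.0 187.0 8.0
```

View pics/tmp.png

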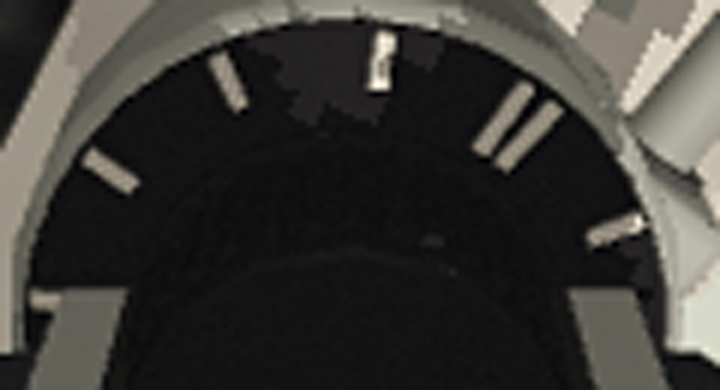

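The double mark has moved to (515,127) in the picture, so the dial advanced about 10° against a case that stayed put.

```bash
python3 - <<'E'
from tick2 import *
t=camera("wrist");o=get_obs()
a,b=o["tool_rot"][:2]; print("tool y",np.degrees(np.arctan2(2*b*b-1,2*a*b)))
fit(t,[(110,170),(228,82),(381,60),(515,127),(615,230)],[-3,-2,-1,0,1],np.array([199.6,184.6,6]))
g=cv2.cvtColor(t["image"],cv2.COLOR_RGB2GRAY)
# pointer bar: brightest blob in dial-top region
sub=g[235:300,235:290]; m=(sub>90).astype(np.uint8); n,l,st,ce=cv2.connectedComponentsWithStats(m)
for i in range(1,n):
  if st[i,4]>20:
    ys,xs=np.nonzero(l==i); P=np.array([atz(t,(x+235,y+235),.1355)[:2] for x,y in zip(xs,ys)]); v=np.linalg.svd(P-P.mean(0))[2][0]
    print(st[i],P.mean(0),np.degrees(np.arctan2(v[1],v[0])), np.ptp((P-P.mean(0))@v))
E
```

```text
tool y 23.608957703062863
centre [0.4892 0.1889] mark deg 76.1 R 0.0232 res 1.25
[  0  26  55  39 759] [0.49777925 0.17880101] 25.65812579392435 0.023649745338095343
```

>>> {"method": "drive_tool", "body": {
  "increments": [
    [[0,0,0],[0,0,-2],0],
    [[0,0,0],[0,0,0],0],
    [[0,0,1],[0,0,3],0],
    [[0,0,0],[0,0,4],0],
    [[0,0,0],[0,0,3],0],
    [[0,0,0],[0,0,0],0]
  ]
}}

```text
clock: 14.68
eef_pos: [0.4933, 0.1854, 0.1148]
tool_rot: [0.487, 0.873, 0.0, 0.0]
ft_force: [1.4, 0.8, -1.1]
grip_width: 0.031
grasp_force: 59.6
```

>>> {"method": "drive_tool", "body": {
  "increments": [
    [[-0.2,-3,0],[0,0,0],0],
    [[-0.2,-3,0],[0,0,0],0],
    [[-0.2,-2,0],[0,0,0],0],
    [[0,0,0],[0,0,0],0]
  ]
}}

```text
clock: 15.02
eef_pos: [0.4923, 0.1768, 0.1149]
tool_rot: [0.488, 0.873, -0.0, 0.0]
ft_force: [1.8, 0.5, -0.5]
grip_width: 0.0314
grasp_force: 59.5
```

```bash
python3 - <<'E'
from tick2 import *
o=get_obs();print(o["ft_force"],o["ft_torque"]); t=camera("wrist"); a,b=o["tool_rot"][:2]; print("tool y",np.degrees(np.arctan2(2*b*b-1,2*a*b)))
# unwrap ring region in world polar coords to find ticks
g=cv2.cvtColor(t["image"],cv2.COLOR_RGB2GRAY).astype(np.float32)
best=[]
th=np.radians(np.arange(30,220,.5))
e=o["eef_pos"][:2]
for dx in np.arange(-6,4,1.)/1000:
  for dy in np.arange(-3,8,1.)/1000:
    c=e+[dx,dy]; prof=0
    for r in(.0215,.0232,.0248):
      uv=proj(t,np.c_[c[0]+r*np.cos(th),c[1]+r*np.sin(th),np.full(len(th),.1145)]).astype(np.float32)
      prof=prof+cv2.remap(g,uv[None,:,0],uv[None,:,1],cv2.INTER_LINEAR)[0]
    for m in range(60,100):
      D=np.degrees(th); k=np.arange(-3,2)*30+0; sel=np.zeros(len(th),bool); 
      d=(D-m+15)%30-15; inr=(D>m-25)&(D<m+105)
      best.append((prof[inr&(abs(d)<3)].mean()-2*prof[inr&(abs(d)>6)].mean(),m,dx,dy))
best.sort(reverse=True)
for x in best[:8]: print(np.round(x,4))
E
```

```text
[ 1.82684285  0.4928255  -0.45501704] [ 0.20540161 -0.38244303  0.0118514 ]
tool y 31.564249139798765
[ 1.608556e+02  8.500000e+01 -3.000000e-03  5.000000e-03]
[ 1.606442e+02  8.300000e+01 -3.000000e-03  4.000000e-03]
[ 1.589824e+02  8.600000e+01 -3.000000e-03  5.000000e-03]
[ 1.566539e+02  8.400000e+01 -3.000000e-03  4.000000e-03]
[ 1.47075e+02  8.20000e+01 -4.00000e-03  4.00000e-03]
[ 1.383542e+02  8.200000e+01 -3.000000e-03  4.000000e-03]
[ 1.382372e+02  8.400000e+01 -3.000000e-03  5.000000e-03]
[ 1.362972e+02  8.300000e+01 -4.000000e-03  4.000000e-03]
```

The case is aligned at about 84.5° and the dial at about 119°. It's still moving freely, so I'll keep pulling.

>>> {"method": "drive_tool", "body": {
  "increments": [
    [[-0.2,-3,0],[0,0,0],0],
    [[-0.2,-3,0],[0,0,0],0],
    [[-0.2,-2,0],[0,0,0],0],
    [[0,0,0],[0,0,0],0]
  ]
}}

```text
clock: 15.4
eef_pos: [0.4912, 0.1691, 0.1148]
tool_rot: [0.488, 0.873, 0.0, -0.0]
ft_force: [0.1, 1.3, 0.6]
grip_width: 0.0311
grasp_force: 59.7
```

>>> {"method": "drive_tool", "body": {
  "increments": [
    [[-0.2,-2,0],[0,0,0],0],
    [[-0.2,-2,0],[0,0,0],0],
    [[0,0,0],[0,0,0],0]
  ]
}}

```text
clock: 15.65
eef_pos: [0.491, 0.1654, 0.1149]
tool_rot: [0.488, 0.873, 0.0, -0.0]
ft_force: [0.0, 3.8, 0.0]
grip_width: 0.0311
grasp_force: 59.7
```

>>> {"method": "drive_tool", "body": {
  "increments": [
    [[-0.2,-2,0],[0,0,0],0],
    [[-0.2,-2,0],[0,0,0],0],
    [[0,0,0],[0,0,0],0]
  ]
}}

```text
clock: 15.9
eef_pos: [0.4906, 0.1611, 0.1148]
tool_rot: [0.488, 0.873, -0.0, -0.0]
ft_force: [0.9, 4.2, 0.7]
grip_width: 0.031
grasp_force: 59.7
```

>>> {"method": "drive_tool", "body": {
  "increments": [
    [[-0.2,-2,0],[0,0,0],0],
    [[-0.2,-2,0],[0,0,0],0],
    [[0,0,0],[0,0,0],0]
  ]
}}

```text
clock: 16.15
eef_pos: [0.4903, 0.1569, 0.1148]
tool_rot: [0.488, 0.873, -0.0, 0.0]
ft_force: [0.8, 3.3, 1.3]
grip_width: 0.0309
grasp_force: 59.7
```

It's sliding open at about 3–4 N. I'll continue until the travel stop.

>>> {"method": "drive_tool", "body": {
  "increments": [
    [[-0.1,-2,0],[0,0,0],0],
    [[-0.1,-2,0],[0,0,0],0],
    [[-0.1,-2,0],[0,0,0],0],
    [[0,0,0],[0,0,0],0]
  ]
}}

```text
clock: 16.48
eef_pos: [0.49, 0.1509, 0.1149]
tool_rot: [0.488, 0.873, -0.0, 0.0]
ft_force: [-0.5, 4.5, 1.7]
grip_width: 0.031
grasp_force: 59.7
```

>>> {"method": "drive_tool", "body": {
  "increments": [
    [[-0.1,-2,0],[0,0,0],0],
    [[-0.1,-2,0],[0,0,0],0],
    [[0,0,0],[0,0,0],0]
  ]
}}

```text
clock: 16.73
eef_pos: [0.4899, 0.1485, 0.1149]
tool_rot: [0.487, 0.873, 0.002, -0.001]
ft_force: [0.1, 9.0, 0.3]
grip_width: 0.031
grasp_force: 59.8
```

>>> {"method": "drive_tool", "body": {
  "increments": [
    [[-0.1,-2,0],[0,0,0],0],
    [[0,0,0],[0,0,0],0]
  ]
}}

```text
clock: 16.9
eef_pos: [0.4899, 0.1481, 0.1149]
tool_rot: [0.487, 0.873, 0.003, -0.002]
ft_force: [-0.2, 12.6, -1.7]
grip_width: 0.0312
grasp_force: 59.7
```

Full travel is reached: the hard stop is about 20 mm after first contact. Now I'll move the case back toward the staple.

>>> {"method": "drive_tool", "body": {
  "increments": [
    [[0.1,6,0],[0,0,0],0],
    [[0.4,6,0],[0,0,0],0],
    [[0.4,6,0],[0,0,0],0],
    [[0.4,5,0],[0,0,0],0],
    [[0.4,5,0],[0,0,0],0],
    [[0,0,0],[0,0,0],0]
  ]
}}

```text
clock: 17.4
eef_pos: [0.4921, 0.1727, 0.1149]
tool_rot: [0.488, 0.873, -0.001, 0.001]
ft_force: [1.4, -2.8, 2.6]
grip_width: 0.031
grasp_force: 60.0
```

>>> {"method": "drive_tool", "body": {
  "increments": [
    [[0.3,4,0],[0,0,0],0],
    [[0.3,4,0],[0,0,0],0],
    [[0.1,2,0],[0,0,0],0],
    [[0,0,0],[0,0,0],0]
  ]
}}

```text
clock: 17.73
eef_pos: [0.4928, 0.1825, 0.1149]
tool_rot: [0.488, 0.873, -0.001, 0.001]
ft_force: [2.5, -4.1, 1.4]
grip_width: 0.0312
grasp_force: 60.0
```

```bash
python3 - <<'E'
from h import *
o=get_obs(); print(o["eef_pos"],o["ft_force"],o["ft_torque"])
t=camera("wrist"); save(t,"h",crop=(200,110,350,222),s=5)
for q in["shackle","shackle_tip"]: print(q,pts(t,q))
E
```

```text
[0.49281415 0.18247252 0.11493983] [ 2.53856965 -4.09719273  1.39846001] [-0.87922037 -0.56756815 -0.04679757]
shackle [(0.88, np.float64(334.7), np.float64(140.0), [277.9, 96.1, 375.0, 214.2]), (0.52, np.float64(147.1), np.float64(364.6), [142.0, 362.9, 153.6, 368.4])]
shackle_tip [(0.79, np.float64(334.0), np.float64(140.7), [280.7, 93.8, 376.7, 214.1]), (0.56, np.float64(147.4), np.float64(364.3), [139.0, 359.5, 156.9, 369.1])]
```

View pics/h.png

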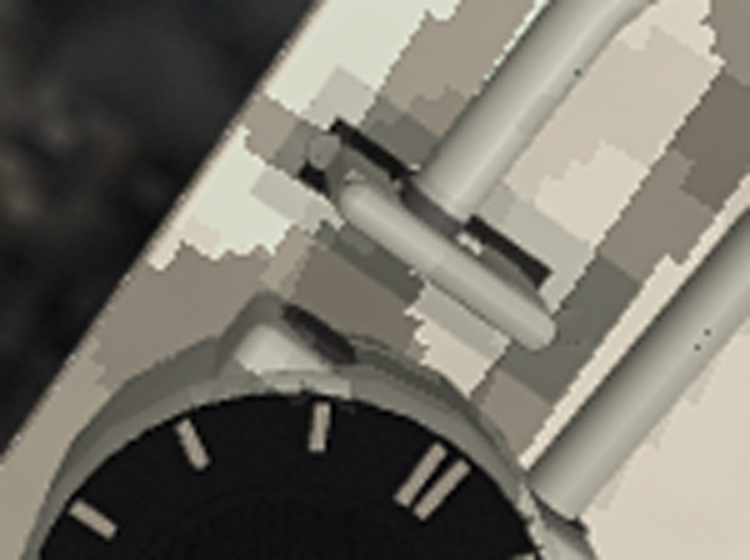

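The picture shows the shackle open: the free leg ends at about (440,195), just on the far side of the staple, whose top bar runs from (355,205) to (540,330). The case hole is at (320,335) and the rear leg leaves the case at (560,500). I'll measure along the lock axis.

```bash
python3 - <<'E'
from h import *
t=camera("wrist")
f=lambda u,v,z:atz(t,(u/5+199.9,v/5+109.9),z)
ax=np.array([np.cos(np.radians(85)),np.sin(np.radians(85))])
o=get_obs()["eef_pos"][:2]
for n,u,v,z in[("tip",435,200,.104),("tipL",412,180,.102),("tipR",470,212,.102),("hole",320,335,.102),("staple foot L far",335,122,.09),("foot R far",550,272,.09),("staple topL",345,205,.116),("topR",550,335,.116),("rear leg at case",558,505,.104),("double mark",432,482,.1135)]:
    p=f(u,v,z)[:2]; print(n,p.round(4),"along",((p-o)@ax*1000).round(1),"across",((p-o)@[ax[1],-ax[0]]*1000).round(1))
r=silhouettes("shackle",t)[0]["region"]; ys,xs=np.nonzero(r); P=np.array([atz(t,(x,y),.102)[:2] for x,y in zip(xs,ys)]); q=(P-o)@ax*1000; print("bow far",q.max(), "min",q.min())
E
```

```text
tip [0.4796 0.2305] along 46.6 across -17.3
tipL [0.477  0.2308] along 46.7 across -19.9
tipR [0.4835 0.2311] along 47.6 across -13.5
hole [0.4776 0.213 ] along 29.0 across -17.8
staple foot L far [0.4686 0.2307] along 45.9 across -28.2
foot R far [0.4964 0.2293] along 46.9 across -0.4
staple topL [0.4712 0.2269] along 42.3 across -25.4
topR [0.4933 0.2266] along 43.9 across -3.3
rear leg at case [0.5071 0.2111] along 29.6 across 11.8
double mark [0.4925 0.2087] along 26.0 across -2.6
bow far 86.25912093666305 min 29.20900939596907
```

The shackle is fully open (bow at x≈82). The free leg is riding about 2.5 mm too far forward in the eye, so I'll centre it and then advance about 8.5 mm.

>>> {"method": "drive_tool", "body": {
  "increments": [
    [[1.2,0,0],[0,0,0],0],
    [[1.2,0,0],[0,0,0],0],
    [[0,0,0.5],[0,0,0],0],
    [[0,0,0],[0,0,0],0]
  ]
}}

```text
clock: 18.32
eef_pos: [0.4935, 0.1833, 0.1148]
tool_rot: [0.488, 0.873, -0.0, -0.001]
ft_force: [-1.8, -2.4, 2.8]
grip_width: 0.0309
grasp_force: 60.0
```

>>> {"method": "drive_tool", "body": {
  "increments": [
    [[0.2,2,0],[0,0,0],0],
    [[0.2,2,0],[0,0,0],0],
    [[0,0,0],[0,0,0],0]
  ]
}}

```text
clock: 18.57
eef_pos: [0.4946, 0.1882, 0.1148]
tool_rot: [0.487, 0.873, 0.0, -0.001]
ft_force: [-0.8, -0.0, -0.7]
grip_width: 0.0311
grasp_force: 59.8
```

>>> {"method": "drive_tool", "body": {
  "increments": [
    [[0.2,2,0],[0,0,0],0],
    [[0.2,2,0],[0,0,0],0],
    [[0,0,0],[0,0,0],0]
  ]
}}

```text
clock: 18.82
eef_pos: [0.4951, 0.1917, 0.1149]
tool_rot: [0.487, 0.873, -0.0, -0.0]
ft_force: [-1.1, -0.9, -2.8]
grip_width: 0.0309
grasp_force: 59.7
```

```bash
python3 - <<'E'
from h import *
t=camera("wrist"); o=get_obs(); e=o["eef_pos"][:2]; print(o["eef_pos"],o["ft_force"])
ax=np.array([np.cos(np.radians(85)),np.sin(np.radians(85))])
r=silhouettes("shackle",t)[0]["region"]; ys,xs=np.nonzero(r); P=np.array([atz(t,(x,y),.102)[:2] for x,y in zip(xs,ys)]); q=(P-e)@ax*1000; a=(P-e)@[ax[1],-ax[0]]*1000
print("far",q.max())
for lo in range(36,80,3):
  s=a[(q>=lo)&(q<lo+3)]; print(lo,s.min().round(1) if len(s) else None,s.max().round(1) if len(s) else None,(s<-8).sum(),end=" | ")
E
```

```text
[0.49515    0.19170899 0.11489319] [ 0.02570156 -1.8848852  -2.59852499]
far 86.43362364613407
36 7.0 14.3 0 | 39 -20.0 14.2 38 | 42 -20.7 14.1 84 | 45 -20.9 14.2 91 | 48 -20.8 14.1 90 | 51 -20.8 13.8 89 | 54 -20.7 13.9 86 | 57 -20.7 13.9 90 | 60 -20.9 13.9 93 | 63 -20.9 14.1 97 | 66 -20.9 14.1 91 | 69 -20.4 14.2 91 | 72 -20.0 13.4 100 | 75 -19.2 13.0 120 | 78 -18.2 11.1 132 |
```

The free tip now shows clear beyond the staple (gap about 3 mm). I'll lift gently.

>>> {"method": "drive_tool", "body": {
  "increments": [
    [[0,0,2],[0,0,0],0],
    [[0,0,2],[0,0,0],0],
    [[0,0,0],[0,0,0],0]
  ]
}}

```text
clock: 19.17
eef_pos: [0.4957, 0.1916, 0.1198]
tool_rot: [0.488, 0.873, 0.0, 0.0]
ft_force: [-0.1, -0.1, -2.2]
grip_width: 0.0309
grasp_force: 59.7
```

>>> {"method": "drive_tool", "body": {
  "increments": [
    [[0,0,2],[0,0,0],0],
    [[0,0,3],[0,0,0],0],
    [[0,0,0],[0,0,0],0]
  ]
}}

```text
clock: 19.42
eef_pos: [0.4958, 0.1915, 0.1251]
tool_rot: [0.488, 0.873, 0.0, 0.0]
ft_force: [0.7, 0.4, -2.7]
grip_width: 0.0313
grasp_force: 59.7
```

Only the lock's own weight shows on the force reading, so it's free. Lifting on.

>>> {"method": "drive_tool", "body": {
  "increments": [
    [[0,0,5],[0,0,0],0],
    [[0,0,8],[0,0,0],0],
    [[0,0,12],[0,0,0],0],
    [[0,0,18],[0,0,0],0],
    [[0,0,25],[0,0,0],0],
    [[0,0,25],[0,0,0],0],
    [[0,0,25],[0,0,0],0],
    [[0,0,20],[0,0,0],0]
  ]
}}

```text
clock: 20.08
eef_pos: [0.4957, 0.1915, 0.2653]
tool_rot: [0.488, 0.873, 0.001, 0.001]
ft_force: [0.4, 0.1, -2.9]
grip_width: 0.0309
grasp_force: 59.9
```

>>> {"method": "drive_tool", "body": {
  "increments": [
    [[0,0,20],[0,0,0],0],
    [[0,0,15],[0,0,0],0],
    [[0,0,5],[0,0,0],0],
    [[0,0,0],[0,0,0],0],
    [[0,0,0],[0,0,0],0],
    [[0,0,0],[0,0,0],0]
  ]
}}

```text
clock: 20.58
eef_pos: [0.4947, 0.191, 0.301]
tool_rot: [0.488, 0.873, -0.001, -0.001]
ft_force: [0.8, 0.1, -2.8]
grip_width: 0.0313
grasp_force: 59.9
```

```bash
python3 - <<'E'
from h import *
t=camera("wrist"); s=camera("side"); o=get_obs(); e=o["eef_pos"]; print(e,o["ft_force"],o["grip_width"],o["grasp_force"])
for q in["shackle","padlock","dial"]: print(q,pts(t,q,1),pts(s,q,3))
for q in["medicine_box","mug","tumbler","honey_jar","teaspoon"]: print(q,pts(s,q,1))
r=silhouettes("shackle",t)[0]["region"]; ys,xs=np.nonzero(r); P=np.array([atz(t,(x,y),e[2]-.013)[:2] for x,y in zip(xs,ys)]); ax=np.array([np.cos(np.radians(85)),np.sin(np.radians(85))]);q=(P-e[:2])@ax*1000;print(q.max(),q.min())
E
```

```text
[0.49472189 0.19106152 0.30088974] [-0.00595466 -0.69419831 -4.07854033] 0.031164304868544948 59.912593960762024
shackle [(0.58, np.float64(331.8), np.float64(140.0), [274.1, 92.4, 375.9, 214.7])] []
padlock [(0.89, np.float64(278.0), np.float64(206.6), [202.8, 87.1, 377.3, 292.0])] [(0.98, np.float64(175.7), np.float64(289.0), [156.9, 277.1, 189.6, 302.4]), (0.94, np.float64(256.5), np.float64(154.4), [236.5, 141.0, 271.0, 166.3]), (0.68, np.float64(304.1), np.float64(207.1), [291.9, 199.4, 315.1, 213.3])]
dial [(0.87, np.float64(257.4), np.float64(249.9), [222.7, 207.2, 297.6, 292.1])] [(0.44, np.float64(177.2), np.float64(284.2), [172.0, 277.5, 183.7, 291.8])]
medicine_box [(0.77, np.float64(240.6), np.float64(221.2), [192.2, 181.6, 291.9, 261.5])]
mug [(0.58, np.float64(344.1), np.float64(169.7), [334.8, 154.3, 356.8, 186.0])]
tumbler [(0.71, np.float64(324.8), np.float64(183.3), [312.2, 167.9, 334.8, 196.9])]
honey_jar [(0.79, np.float64(176.1), np.float64(246.1), [160.0, 222.4, 193.3, 267.5])]
teaspoon [(0.5, np.float64(227.9), np.float64(281.6), [210.9, 272.0, 242.3, 293.4])]
86.18909715269014 29.07151129435115
```

```bash
python3 -c "from workcell import *; print(job_done())"
```

```text
the job is handed in; nothing more can be done
None
```

The job is handed in at about 21 s: the lid is pressed home, the dial was turned to the fourth notch, and the open lock is held dial up about 18 cm above the shut lid. The mug, tumbler, jar and spoon have not moved. The catch was judged from the press and not measured after the lock came off: the lid stopped at 90 mm under 24 N, and the camera still shows the box shut.

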